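# Clamp the reagent bottle on the platform shaker

### The arm

A 7-joint arm with a two-finger parallel gripper is mounted at the origin on the work surface. World frame = base frame: x ahead of the robot, y to its left, z up, the work surface at z = 0. Lengths are in m, angles in rad, forces in N, time in s.
With the tool pointing down it reaches from about 0.425 to 0.875 m from the base axis. Payload 8.4 kg.
Tool frame: the origin (TCP) lies at the very end of the fingers, on their centre line; the grasp point (between the pads) lies 19 mm behind it (grip_depth is the distance from the TCP to the grasp point, in m); z points along the fingers, y is the direction in which the jaws open and shut (so a half turn about z gives the same grasp; the last joint's range is limited). The gripper opens to 87 mm and grips with 3 to 60 N. Pads are 19 mm wide; open, the fingers measure 117 mm over their backs; the gripper's body (75 mm by 190 mm) begins 51 mm behind the grasp point.
Start: joints at [1.144, 0.333, 0.04, 1.465, -0.013, 1.343, -0.059], TCP at [0.209, -0.615, 0.223] pointing down, gripper open.
Joint ranges: [-2.58, 2.58], [-0.38, 2.09], [-1.3, 1.39], [0.25, 2.4], [-1.5, 4.64], [0.08, 2.09], [-2.65, 2.65]. Speed limits (rad/s): [2.22, 2.22, 2.79, 2.79, 3.14, 3.14, 3.14].

### API

Orientations are given as a rotation vector (axis times angle).
In Python, from bench import * gives the robot as it stands. The module is installed in compiled form; this text tells all that it offers.
- The arm moves only by the tool arm_command, never from a script. Its argument "increments" is a list of rows, each a list of 3 entries, a list of its own where there are three numbers: the opening in per cent of the stroke, from 0 (shut) to 100 (fully open), then the shift along the tool's x, y, z in units of 50 mm (1.0 is 50 mm), then the turn, a rotation vector about the tool's x, y, z in units of 6 degrees (1.0 is 6 degrees). In form: [[grip, [dx, dy, dz], [rx, ry, rz]], ...]. A call has 1 to 10 rows; each row is the pose to reach, as a shift and turn from the pose measured when the call began, along the tool's axes at that moment; what a row does not reach only later rows make up. A row lasts 1/8 s, in which the tool goes at most 62.5 mm and 10.7 degrees, less where a joint would pass 70% of its speed; a pose out of reach is approached as far as the arm can. A call with a gripper value outside its range is refused whole. The fingers move at their own pace and stop on an object; "grip_force" is the grip in N (left out, the last holds). Time passes only in rows, so rows that repeat a pose let the fingers close. It gives the time, the measured TCP pose, the force and the opening at its end, in the units of the state.
- sense(): the state, without advancing time (a new reading comes with each control period).
- get_image(name): name is "side" or "top"; returns a dict with "image" (384x512x3 uint8, red, green, blue), "depth" (384x512 float32, m along the optical axis (not along the pixel's ray), 0 where there is no reading), "fx", "fy", "cx", "cy" (pixels), "R" (3x3) and "t" (3): a world point X has camera coordinates R X + t. Camera axes: x right, y down, z forward; pixel columns grow to the right and rows downward; lengths in m; the calibration is good to about 2 mm. A picture is of the moment at which its call begins.
- finish_job(): hands the job in, once; it reports no verdict.
Trained networks look in the newest picture that a camera, given by its name, has taken for a name from the list of things; names that differ only in an ending like _2 or _b are one class to them, and where a whole thing is asked for, a point or a joint stands for the part that bears it (a point fixed in the world has none). Each returns a list of dicts, best first, with "score" (0 to 1); they miss things now and then, are a little off and sometimes report something else, mostly with a low value. They report only what shows in the picture. A call takes as long as a camera call. They do not tell look-alikes from the thing itself.
- find_in(query, camera): "at" ([x, y, z] in m, in world coordinates, good to about 4 mm: the middle of the surface that is visible of it).
The state is a dict: "t": time; "qpos": joint angles; "dq": joint speeds; "joint_efforts": joint torques, N m; "ee_pos": TCP position; "tool_rot": TCP orientation; "force": force on the tool from outside, world axes, zero at the start; "ft_torque": the same for the moment, N m; "gripper_width": finger opening in m.
Only numpy, scipy, OpenCV 4.12 (cv2) and the standard library are available. Lean on these libraries where they do the work, as an engineer would, in place of code of your own. Each camera call takes 0.05 s, during which the arm holds its last target. There are 200 camera calls.

### The job

Clamp the amber bottle standing on the shaker: loosen the knob of the clamp block in the bottle's lane, slide that block up so its sprung rubber face gently pushes the bottle home against its fence and is itself pressed in about halfway, never bottomed, and tighten the knob fully so that the block stays there. The bottle stays upright; leave the other lane's block, its knob, and all the other glassware and things as they are.

Things in the scene. Friction and masses are not known exactly. Their poses are not given: they have to be found in the camera images.
- shaker: white platform shaker fixed on the bench, off; origin at the centre of its underside, z up. Aluminium deck 280 mm (x) by 340 mm (y), top at z = 100 mm. Two clamp lanes run along its y: near at x = -60 mm, far at x = +60 mm. At each lane's +y end is a fence: an upright plate 64 mm wide, 50 mm tall, rubber-lined, its inner face at y = 120 mm, square to the lane
- bottle: squat amber glass bottle with a black cap, 68 mm in diameter, 110 mm tall, about 0.35 kg, standing upright and loose on the deck in one of the two lanes, 10 to 28 mm short of its fence and within 5 mm of the lane's middle; origin at the centre of its underside. Which lane it stands in varies
- flask: clear glass conical flask, 72 mm at the foot, 105 mm tall, loose in the other lane (the one without the bottle); origin at the centre of its underside. Not part of the job
- seat_near (a point): point on the deck where the middle of the bottle's underside lies when the bottle rests against the near lane's fence, in the lane's middle (34 mm before the fence's face); axes as the shaker's
- seat_far (a point): point on the deck where the middle of the bottle's underside lies when the bottle rests against the far lane's fence, in the lane's middle (34 mm before the fence's face); axes as the shaker's
- knob_near_grip (a point): grip point on the black clamp knob of the near block: on its upright axis over the block's middle, 183 mm above the bench. The knob is an upright bar 42 mm long (point x), 14 mm thick (point y), reaching 11 mm above and 25 mm below this point, on a disc 42 mm wide. It slides with the block and turns with the knob
- knob_far_grip (a point): grip point on the black clamp knob of the far block: on its upright axis over the block's middle, 183 mm above the bench. The knob is an upright bar 42 mm long (point x), 14 mm thick (point y), reaching 11 mm above and 25 mm below this point, on a disc 42 mm wide. It slides with the block and turns with the knob
- knob_near (a joint): angle of the near clamp knob in rad: 0 fully loose, 2.0 at the tight stop; clockwise seen from above tightens (grows). Bar square to the lane at 0. Below 1.0 the block slides freely (1 N); above, the clamp bites, holding about 20 N at 1.5 (tight), 30 N at 1.75. Starts tight, 1.5 to 1.8. Turning takes 0.1 to 0.2 N m; it stays where it is left
- knob_far (a joint): angle of the far clamp knob in rad: 0 fully loose, 2.0 at the tight stop; clockwise seen from above tightens (grows). Bar square to the lane at 0. Below 1.0 the block slides freely (1 N); above, the clamp bites, holding about 20 N at 1.5 (tight), 30 N at 1.75. Starts tight, 1.5 to 1.8. Turning takes 0.1 to 0.2 N m; it stays where it is left
- carriage_near (a joint): position of the near lane's steel clamp block (50 mm along x, 60 mm along y, 50 mm tall) in m, 0 to 0.15, growing towards the fence (shaker +y); at 0 the block's middle, and the knob's axis, lies at y = -130 mm in the shaker frame. The knob is on its top, the sprung face on its +y side
- carriage_far (a joint): position of the far lane's steel clamp block (50 mm along x, 60 mm along y, 50 mm tall) in m, 0 to 0.15, growing towards the fence (shaker +y); at 0 the block's middle, and the knob's axis, lies at y = -130 mm in the shaker frame. The knob is on its top, the sprung face on its +y side
- face_near (a joint): how far the sprung rubber face of the near block is pushed in, in m: 0 free, 0.012 bottomed. Spring of 600 N/m with 1.8 N preload: it pushes the block back from the bottle unless the block is held or the knob is tight
- face_far (a joint): how far the sprung rubber face of the far block is pushed in, in m: 0 free, 0.012 bottomed. Spring of 600 N/m with 1.8 N preload: it pushes the block back from the bottle unless the block is held or the knob is tight
- face_near_front (a point): middle of the front of the near block's rubber face (36 mm wide, 28 mm tall), 32 mm above the deck; when free it lies 60 mm ahead (+y) of the knob's axis. It faces +y of the shaker
- face_far_front (a point): middle of the front of the far block's rubber face (36 mm wide, 28 mm tall), 32 mm above the deck; when free it lies 60 mm ahead (+y) of the knob's axis. It faces +y of the shaker
- stopper: white plastic stopper, 24 mm wide, 28 mm tall, loose on the deck between the two fences; origin at its underside. Bystander
- stopper2: white plastic stopper, 24 mm wide, 28 mm tall, on the bench; origin at its underside. Bystander
- spare_bottle: slimmer amber bottle, 60 mm in diameter, 120 mm tall, on the bench; origin at its underside. Bystander
- beaker: glass beaker, 72 mm wide, 90 mm tall, on the bench; origin at its underside. Bystander
- small_flask: small conical flask, 60 mm at the foot, 90 mm tall, on the bench; origin at its underside. Bystander
- jar: white jar, 64 mm in diameter, 70 mm tall, on the bench; origin at its underside. Bystander
- spatula: steel spatula 180 mm long lying on the bench; origin at its underside. Bystander
Mind the look-alikes: they are no part of the job. What is shaped like the bottle but purple, red or turquoise is not meant.

How it is judged:
On the way, in this order (a step that is already met when the one before it is completed fails the run):
1. the knob of the bottle's lane is loosened (below 1.0 rad) (((x of bottle in the frame of shaker below 0 m and value of joint knob_near below 1 rad) or (x of bottle in the frame of shaker above 0 m and value of joint knob_far below 1 rad))), for 0.1 s.
2. the bottle is pushed home against its fence with the rubber face pressed in between 2.5 and 10.5 mm (((x of bottle in the frame of shaker below 0 m and y of bottle in the frame of seat_near between -0.004 and 0.004 m and horizontal distance between bottle and seat_near below 0.016 m and value of joint face_near between 0.0025 and 0.0105 m and angle between bottle's own z axis and vertical below 0.08 rad) or (x of bottle in the frame of shaker above 0 m and y of bottle in the frame of seat_far between -0.004 and 0.004 m and horizontal distance between bottle and seat_far below 0.016 m and value of joint face_far between 0.0025 and 0.0105 m and angle between bottle's own z axis and vertical below 0.08 rad))), for 0.2 s.
At the end, for the whole second after the job is handed in: the bottle upright (0.08 rad), still and within 7 mm of its lane's seat; that lane's rubber face pressed in 2.5 to 10.5 mm and its knob tight (above 1.5 rad); the other lane's knob still above 1.4 rad, its block and the bystanders where they were (((x of bottle in the frame of shaker below 0 m and y of bottle in the frame of seat_near between -0.004 and 0.004 m and horizontal distance between bottle and seat_near below 0.016 m and value of joint face_near between 0.0025 and 0.0105 m and angle between bottle's own z axis and vertical below 0.08 rad and value of joint knob_near above 1.5 rad and value of joint knob_far above 1.4 rad) or (x of bottle in the frame of shaker above 0 m and y of bottle in the frame of seat_far between -0.004 and 0.004 m and horizontal distance between bottle and seat_far below 0.016 m and value of joint face_far between 0.0025 and 0.0105 m and angle between bottle's own z axis and vertical below 0.08 rad and value of joint knob_far above 1.5 rad and value of joint knob_near above 1.4 rad)) and linear speed of bottle below 0.01 m/s); the robot touches nothing.
It fails at once if the bottle tips by more than 0.3 rad (angle between bottle's own z axis and vertical above 0.3 rad).
It fails at once if a rubber face is bottomed hard (pressed in beyond 11.7 mm) (value of joint any of face_near, face_far above 0.0117 m).
It fails at once if the other lane's block moves by more than 8 mm ((x of bottle in the frame of shaker below 0 m and distance of knob_far_grip from where it was at the start of the episode above 0.008 m) or (x of bottle in the frame of shaker above 0 m and distance of knob_near_grip from where it was at the start of the episode above 0.008 m)).
It fails at once if a bystander is moved by more than 25 mm or tipped over (distance of any of flask, stopper, stopper2, spare_bottle, beaker, small_flask, jar, spatula from where it was at the start of the episode above 0.025 m or angle between any of flask, stopper, stopper2, spare_bottle, beaker, small_flask, jar, spatula's own z axis and vertical above 0.5 rad).
It also fails if it takes over 40 s, if anything falls off the work surface, if the arm or the gripper's body presses on something with over 40 N, if the wrist force passes 120 N, or if a joint passes its speed limit or range.

## Working session

There is one attempt and no reset: what is moved stays moved. The work goes in short steps, Python scripts to look and compute and a tool call to move; the robot and the scene stay as the last step left them, time stands still between calls to the robot, and variables do not carry over. Pictures are saved under pics/ and viewed, about 8 in all and at most 12, crops included, and the job is handed in when it is done.

Besides the shell and the picture viewer there is one more tool, called after "Request:" in YAML: its name, and indented under it one key for each argument. arm_command: Moves the arm, as the interface text tells. Its arguments: {"type":"object","properties":{"increments":{"type":"array","items":{"type":"array"}},"grip_force":{"type":"number"}},"required":["increments"]}

```bash
mkdir -p pics
python3 - <<'E'
from bench import *
import cv2, numpy as np
s=sense(); print({k:np.round(v,3).tolist() for k,v in s.items()})
ims=[]
for c in ("top","side"):
    g=get_image(c); ims.append(g["image"]); np.savez(f"{c}0.npz",**g)
    print(c,g["fx"],g["cx"],g["cy"],np.round(g["R"],3).tolist(),np.round(g["t"],3).tolist())
    for q in ["shaker","bottle","flask","knob_near_grip","knob_far_grip","face_near_front","stopper","spare_bottle"]:
        print(c,q,[(round(d["score"],2),np.round(d["at"],3).tolist()) for d in find_in(q,c)[:3]])
    cv2.imwrite(f"pics/{c}0.png",cv2.cvtColor(cv2.resize(g["image"],(800,600)),cv2.COLOR_RGB2BGR))
E
```

```text
{'t': 0.0, 'qpos': [1.144, 0.334, 0.04, 1.466, -0.013, 1.343, -0.059], 'dq': [-0.001, 0.001, 0.001, 0.0, 0.0, -0.0, 0.001], 'joint_efforts': [0.001, -65.636, 1.336, -40.38, -0.06, 0.045, 0.0], 'ee_pos': [0.209, -0.615, 0.222], 'tool_rot': [-3.098, -0.512, 0.001], 'force': [0.409, -0.129, -0.144], 'ft_torque': [0.074, 0.011, 0.012], 'gripper_width': 0.087}
top 464.9097037277279 257.52924664107053 200.19729531035895 [[-0.051, -0.999, 0.001], [-0.978, 0.05, -0.201], [0.201, -0.011, -0.98]] [0.037, 0.512, 1.588]
top shaker [(0.72, [0.571, 0.042, 0.1]), (0.18, [0.506, -0.427, 0.051])]
top bottle [(0.89, [0.342, 0.105, 0.075]), (0.87, [0.45, 0.298, 0.073]), (0.84, [0.5, 0.112, 0.181])]
top flask [(0.74, [0.613, 0.13, 0.146])]
top knob_near_grip [(0.68, [0.612, 0.128, 0.147])]
top knob_far_grip [(0.57, [0.636, -0.016, 0.179]), (0.15, [0.499, 0.112, 0.179])]
top face_near_front [(0.46, [0.525, -0.009, 0.141])]
top stopper []
top spare_bottle []
side 445.9246534501906 252.79391651477323 193.57475774223585 [[-0.78, 0.625, 0.014], [0.366, 0.474, -0.801], [-0.507, -0.62, -0.599]] [0.377, -0.096, 1.608]
side shaker [(0.56, [0.636, 0.099, 0.099])]
side bottle [(0.96, [0.362, 0.229, 0.071]), (0.68, [0.531, 0.134, 0.165]), (0.61, [0.474, 0.317, 0.064])]
side flask [(0.82, [0.642, 0.145, 0.147]), (0.53, [0.365, -0.378, 0.004]), (0.43, [0.65, -0.002, 0.174])]
side knob_near_grip [(0.51, [0.533, -0.047, 0.171])]
side knob_far_grip [(0.79, [0.65, -0.003, 0.173])]
side face_near_front [(0.55, [0.528, 0.0, 0.135])]
side stopper [(0.66, [0.663, -0.374, 0.038]), (0.56, [0.505, 0.401, 0.01]), (0.45, [0.568, 0.181, 0.113])]
side spare_bottle [(0.85, [0.653, 0.401, 0.074]), (0.56, [0.631, 0.1, 0.102])]
```

View pics/top0.png

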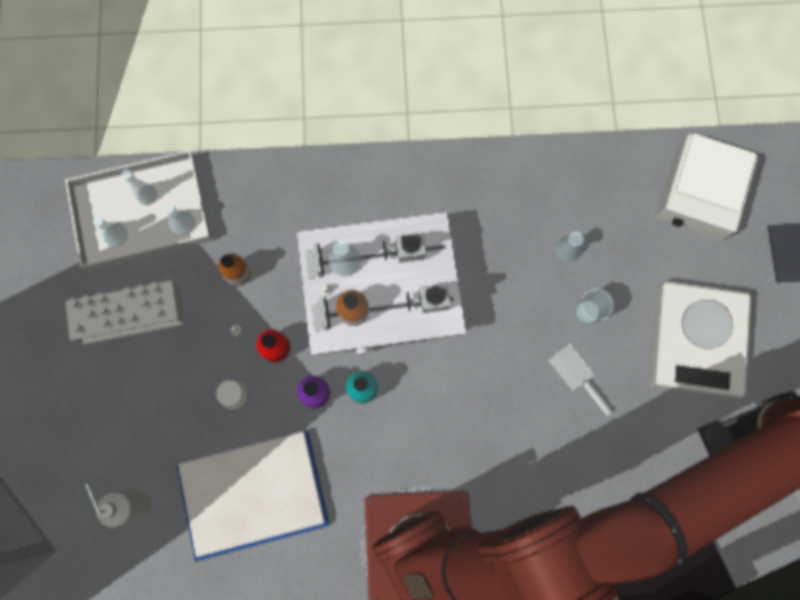

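View pics/side0.png

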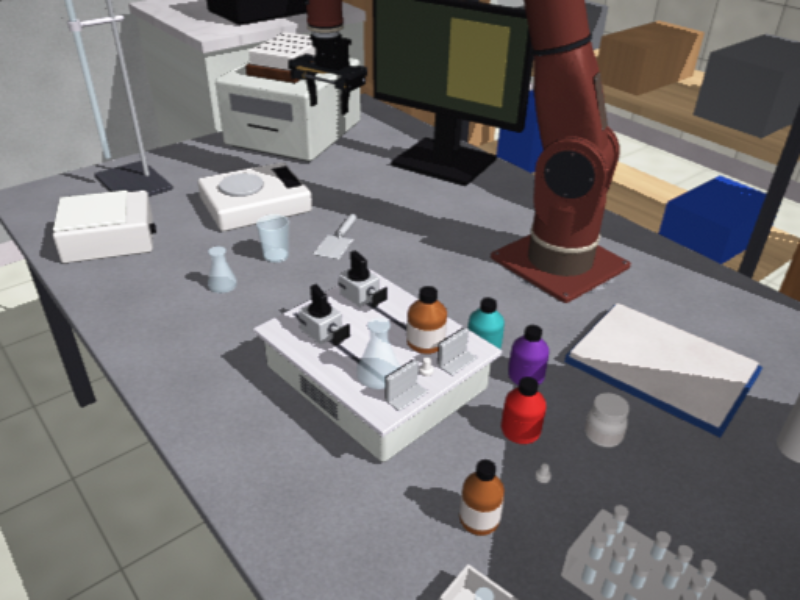

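The amber bottle stands in the near lane (top view about (352,307), side view (427,322)). The flask is in the far lane, and the coloured look-alikes stand on the bench. Next I measure the shaker frame, knob and bottle from depth.

```bash
cat > h.py <<'E'
import numpy as np, cv2
def cloud(g):
    v,u=np.mgrid[0:384,0:512]; d=g["depth"]
    c=np.stack([(u-g["cx"])/g["fx"]*d,(v-g["cy"])/g["fy"]*d,d],-1)
    return (c-g["t"])@g["R"]
def measure(gs):
    for n,g in gs.items():
        P=cloud(g); im=g["image"].astype(int); ok=g["depth"]>0
        near=lambda x,y,r:ok&(np.hypot(P[...,0]-x,P[...,1]-y)<r)
        m=near(.57,.05,.27)&(abs(P[...,2]-.1)<.006)
        m=cv2.morphologyEx(m.astype(np.uint8),cv2.MORPH_OPEN,np.ones((3,3)))>0
        r=cv2.minAreaRect((P[m][:,:2]*1000).astype(np.float32)); print(n,"deck",r,np.median(P[m][:,2]))
        for k,(x,y) in {"near":(.512,-.05),"far":(.64,-.016)}.items():
            m=near(x,y,.06)&(P[...,2]>.172)&(P[...,2]<.205)&(im.sum(-1)<170)
            Q=P[m]
            if len(Q)<5: print(n,k,len(Q)); continue
            r=cv2.minAreaRect((Q[:,:2]*1000).astype(np.float32))
            w,V=np.linalg.eigh(np.cov(Q[:,:2].T)); print(n,"knob",k,len(Q),Q.mean(0).round(4),"rect",np.round(r[0],1),np.round(r[1],1),round(r[2],1),"axis",V[:,1].round(2),np.percentile(Q[:,2],[50,95]).round(3))
        m=near(.515,.11,.06)&(P[...,2]>.19)&(P[...,2]<.225)&(im.sum(-1)<200); Q=P[m]
        if len(Q)>3: print(n,"cap",len(Q),Q.mean(0).round(4),np.round((Q.min(0)+Q.max(0))/2,4),np.ptp(Q,axis=0).round(3))
E
python3 - <<'E'
from h import *
gs={c:np.load(c+"0.npz") for c in("top","side")}
measure(gs)
a=gs["top"]["image"][180:210,248:300]; a=gs["top"]["image"][130:235,185:305]
b=gs["side"]["image"][150:265,160:325]
cv2.imwrite("pics/crop.png",np.vstack([cv2.resize(cv2.cvtColor(i,cv2.COLOR_RGB2BGR),(480,300),interpolation=cv2.INTER_CUBIC) for i in(a,b)]))
E
```

```text
top deck ((575.9075927734375, 57.94551086425781), (281.6163635253906, 340.10040283203125), 4.729125022888184) 0.10104202826600431
top knob near 13 [ 0.5186 -0.0609  0.1831] rect [519.  -59.5] [25.8  3.1] 82.8 axis [0.06 1.  ] [0.183 0.191]
top knob far 33 [ 0.6371 -0.0149  0.1876] rect [639.5 -14.6] [26.6 11.3] 77.1 axis [0.06 1.  ] [0.191 0.199]
top cap 65 [0.5122 0.1167 0.2114] [0.5127 0.1176 0.2098] [0.027 0.026 0.022]
side deck ((540.992919921875, 54.90907287597656), (354.5783996582031, 342.90692138671875), 4.796011447906494) 0.09958453516501574
side knob near 90 [ 0.5303 -0.0513  0.1859] rect [528.1 -55. ] [42.5 14.4] 84.3 axis [0. 1.] [0.188 0.195]
side knob far 99 [ 0.6466 -0.0066  0.1863] rect [644.2 -10.4] [41.3 15.2] 86.1 axis [0.08 1.  ] [0.189 0.194]
side cap 113 [0.5164 0.1227 0.2053] [0.5149 0.1185 0.202 ] [0.03  0.031 0.021]
```

View pics/crop.png

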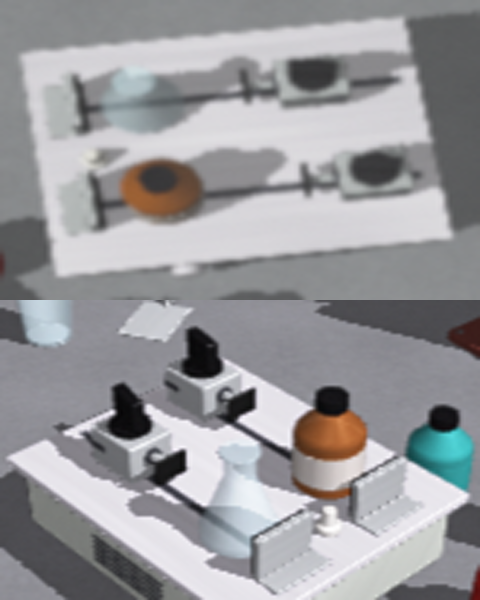

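```bash
cat >> h.py <<'E'
from scipy.spatial.transform import Rotation as Ro
C=np.array([.576,.058]); Y=np.deg2rad(4.73); ex=np.array([np.cos(Y),np.sin(Y)]); ey=np.array([-ex[1],ex[0]])
def lane(s,lx=-.06): return C+lx*ex+s*ey
def inc(s,p,yang):  # target TCP pos, jaw axis (tool y) angle from world x in deg, tool down
    R=Ro.from_rotvec(s["tool_rot"]); a=np.deg2rad(yang)
    y=np.array([np.cos(a),np.sin(a),0]); z=np.array([0,0,-1.]); T=np.column_stack([np.cross(y,z),y,z])
    d=R.inv().apply(np.array(p)-s["ee_pos"])/.05; r=np.rad2deg((R.inv()*Ro.from_matrix(T)).as_rotvec())/6
    ya=R.as_matrix()[:,1]; print("t",round(s["t"],2),"p",np.round(s["ee_pos"],4),"yang",np.rad2deg(np.arctan2(ya[1],ya[0])).round(2),"w",round(s["gripper_width"],4),"F",np.round(s["force"],1),"q",np.round(s["qpos"],2))
    print("-> d",d.round(3),"r",r.round(3))
E
python3 -c "
from h import *
from bench import *
print(lane(-.108),lane(-.002))
inc(sense(),[.527,-.055,.25],-5.7)"
```

```text
[ 0.52511006 -0.05457981] [0.51636926 0.05105919]
t 0.9 p [ 0.2092 -0.6154  0.2226] yang -71.22 w 0.0871 F [-0.2 -0.4  0.2] q [ 1.14  0.33  0.04  1.47 -0.01  1.34 -0.06]
-> d [ 9.625 -8.565 -0.549] r [  0.     0.   -10.92]
```

Request:
arm_command:
  increments:
    - [100,[0.9,-0.8,-0.3],[0,0,-1.1]]
    - [100,[1.9,-1.7,-0.5],[0,0,-2.2]]
    - [100,[2.9,-2.6,-0.55],[0,0,-3.3]]
    - [100,[3.9,-3.5,-0.55],[0,0,-4.4]]
    - [100,[4.8,-4.3,-0.55],[0,0,-5.5]]
    - [100,[5.8,-5.2,-0.55],[0,0,-6.6]]
    - [100,[6.8,-6.0,-0.55],[0,0,-7.7]]
    - [100,[7.7,-6.9,-0.55],[0,0,-8.8]]
    - [100,[8.4,-7.5,-0.55],[0,0,-9.5]]
    - [100,[8.4,-7.5,-0.55],[0,0,-9.5]]

```text
t: 2.15
ee_pos: [0.488, -0.12, 0.2505]
tool_rot: [-2.471, -1.94, -0.003]
force: [-0.9, 0.1, -0.9]
gripper_width: 0.0872
```

```bash
python3 -c "
from h import *
from bench import *
inc(sense(),[.527,-.055,.25],-5.7)"
```

```text
t 2.15 p [ 0.488  -0.12    0.2505] yang -13.72 w 0.0872 F [-0.9  0.1 -0.9] q [ 0.62  0.04 -0.48  1.75  0.02  1.35 -0.1 ]
-> d [1.449 0.45  0.012] r [ 0.01  -0.014 -1.337]
```

Request:
arm_command:
  increments:
    - [60,[0.8,0.25,0],[0,0,-0.8]]
    - [60,[1.45,0.45,0],[0,0,-1.35]]
    - [60,[1.45,0.45,0],[0,0,-1.35]]
    - [60,[1.45,0.45,0],[0,0,-1.35]]

```text
t: 2.65
ee_pos: [0.5266, -0.0564, 0.2504]
tool_rot: [2.33, 2.107, 0.001]
force: [-0.5, -0.6, 0.0]
gripper_width: 0.0565
```

Run:
```python
from h import *
from bench import *
ims=[]
for c in("side","top"):
    g=get_image(c); i=g["image"][130:265,140:340] if c=="side" else g["image"][120:240,180:340]
    ims.append(cv2.resize(cv2.cvtColor(i,cv2.COLOR_RGB2BGR),(450,300),interpolation=cv2.INTER_CUBIC)); 
cv2.imwrite("pics/c2.png",np.vstack(ims))
inc(sense(),[.5265,-.055,.165],-5.7)
```

```text
t 2.75 p [ 0.5265 -0.0567  0.2505] yang -5.79 w 0.054 F [-0.1 -0.3  0.1] q [ 0.53  0.11 -0.55  1.69  0.06  1.35 -0.12]
-> d [ 0.032 -0.005  1.71 ] r [ 0.008 -0.006 -0.014]
```

View pics/c2.png

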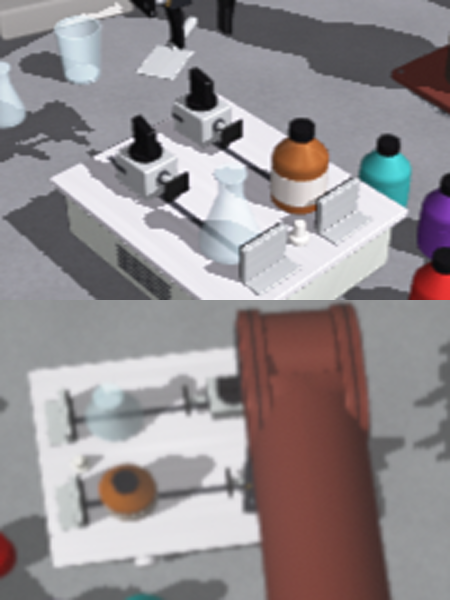

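The side view shows the fingertips at about (178,45) and (225,30). They straddle the near knob, whose top is at (200,72). I go down and grip.

Request:
arm_command:
  increments:
    - [60,[0.03,0,0.6],[0,0,0]]
    - [60,[0.03,0,1.2],[0,0,0]]
    - [60,[0.03,0,1.68],[0,0,0]]
    - [60,[0.03,0,1.68],[0,0,0]]
    - [0,[0.03,0,1.68],[0,0,0]]
    - [0,[0.03,0,1.68],[0,0,0]]
    - [0,[0.03,0,1.68],[0,0,0]]
    - [0,[0.03,0,1.68],[0,0,0]]
    - [0,[0.03,0,1.68],[0,0,0]]
  grip_force: 30

```text
t: 3.88
ee_pos: [0.5266, -0.0551, 0.1667]
tool_rot: [2.331, 2.106, 0.001]
force: [-1.1, -0.3, 1.5]
gripper_width: 0.014
```

Run:
```python
from h import *
from bench import *
inc(sense(),[.5265,-.055,.165],-5.7)
g=get_image("side"); i=g["image"][120:230,180:330]
cv2.imwrite("pics/c3.png",cv2.resize(cv2.cvtColor(i,cv2.COLOR_RGB2BGR),(600,440),interpolation=cv2.INTER_CUBIC))
```

```text
t 3.88 p [ 0.5266 -0.0551  0.1667] yang -5.78 w 0.014 F [-1.1 -0.3  1.5] q [ 0.52  0.17 -0.55  1.81  0.09  1.19 -0.16]
-> d [ 0.002 -0.003  0.035] r [ 0.006 -0.005 -0.014]
```

View pics/c3.png

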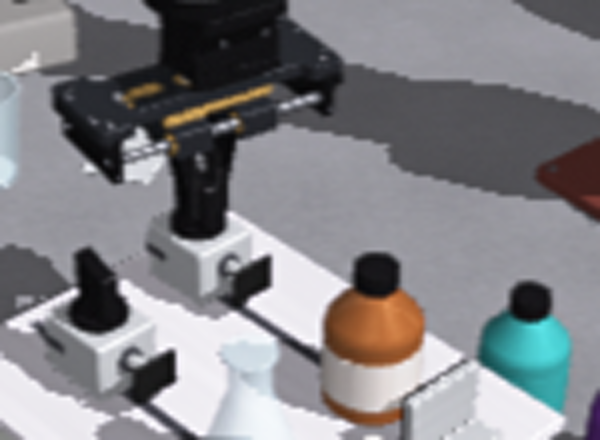

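The fingers hold the bar at a width of 14.0 mm. Now I loosen it, counter-clockwise seen from above, which is −rz.

Request:
arm_command:
  increments:
    - [0,[0,0,0],[0,0,-1.2]]
    - [0,[0,0,0],[0,0,-2.6]]
    - [0,[0,0,0],[0,0,-4]]
    - [0,[0,0,0],[0,0,-5.4]]
    - [0,[0,0,0],[0,0,-6.8]]
    - [0,[0,0,0],[0,0,-8.2]]
    - [0,[0,0,0],[0,0,-9.6]]
    - [0,[0,0,0],[0,0,-11]]
    - [0,[0,0,0],[0,0,-11]]
    - [0,[0,0,0],[0,0,-11]]

```text
t: 5.18
ee_pos: [0.5222, -0.0561, 0.1665]
tool_rot: [-0.807, -3.028, 0.006]
force: [-23.7, -2.1, 19.8]
gripper_width: 0.0138
```

Run:
```python
from h import *
from bench import *
s=sense(); print(s["ft_torque"])
p=s["ee_pos"]
for d in (.06,.09,.106): inc(s,[*(p[:2]+d*ey),p[2]],60.2)
measure({"side":get_image("side")})
```

```text
[-0.40805701  5.34331563  0.01557989]
t 5.17 p [ 0.5222 -0.0561  0.1665] yang 60.17 w 0.0138 F [-23.7  -2.1  19.8] q [ 0.62  0.18 -0.66  1.81  0.12  1.2   0.97]
-> d [ 0.681  0.988 -0.001] r [-0.056 -0.067 -0.006]
t 5.17 p [ 0.5222 -0.0561  0.1665] yang 60.17 w 0.0138 F [-23.7  -2.1  19.8] q [ 0.62  0.18 -0.66  1.81  0.12  1.2   0.97]
-> d [ 1.021e+00  1.482e+00 -1.000e-03] r [-0.056 -0.067 -0.006]
t 5.17 p [ 0.5222 -0.0561  0.1665] yang 60.17 w 0.0138 F [-23.7  -2.1  19.8] q [ 0.62  0.18 -0.66  1.81  0.12  1.2   0.97]
-> d [ 1.203  1.746 -0.002] r [-0.056 -0.067 -0.006]
side deck ((539.768798828125, 54.42425537109375), (359.04315185546875, 345.7645263671875), 5.094839572906494) 0.09959121595028668
side knob near 55 [ 0.5317 -0.0464  0.1791] rect [531.2 -48.3] [15.7 37.7] 59.4 axis [-0.73  0.68] [0.179 0.187]
side knob far 99 [ 0.6467 -0.0068  0.1864] rect [644.7 -11.2] [40.4 13.5] 84.1 axis [0.06 1.  ] [0.189 0.195]
side cap 111 [0.5166 0.1229 0.2056] [0.5147 0.1202 0.2017] [0.03  0.029 0.021]
```

The knob turned, but a side load of 24 N remains because the grip was off-axis along the bar. I command the measured pose to relax it.

Request:
arm_command:
  increments:
    - [0,[0,0,0],[0,0,0]]
    - [0,[0,0,0],[0,0,0]]

```text
t: 5.48
ee_pos: [0.5217, -0.0562, 0.1666]
tool_rot: [-0.807, -3.027, 0.007]
force: [-6.2, 0.3, 5.8]
gripper_width: 0.0139
```

Run:
```python
from h import *
from bench import *
s=sense(); print(s["ft_torque"])
p=s["ee_pos"]; inc(s,[*(p[:2]+.05*ey),p[2]],60.2)
```

```text
[-0.02736014  0.90055742  0.05605211]
t 5.47 p [ 0.5217 -0.0562  0.1666] yang 60.16 w 0.0139 F [-6.2  0.3  5.8] q [ 0.62  0.18 -0.66  1.81  0.12  1.2   0.97]
-> d [ 0.567  0.823 -0.001] r [-0.062 -0.073 -0.007]
```

Request:
arm_command:
  increments:
    - [0,[0.06,0.08,0],[0,0,0]]
    - [0,[0.16,0.23,0],[0,0,0]]
    - [0,[0.28,0.4,0],[0,0,0]]
    - [0,[0.4,0.57,0],[0,0,0]]
    - [0,[0.51,0.74,0],[0,0,0]]
    - [0,[0.62,0.91,0],[0,0,0]]
    - [0,[0.73,1.05,0],[0,0,0]]
    - [0,[0.79,1.15,0],[0,0,0]]
    - [0,[0.79,1.15,0],[0,0,0]]

```text
t: 6.6
ee_pos: [0.5157, 0.0145, 0.1666]
tool_rot: [-0.805, -3.027, 0.006]
force: [-5.3, -0.1, 6.3]
gripper_width: 0.0141
```

Run:
```python
from h import *
from bench import *
g=get_image("side")
s=sense(); print(s["ft_torque"],"Flane",s["force"][:2]@ey,"Flat",s["force"][:2]@ex)
p=s["ee_pos"]; inc(s,[*(p[:2]+.01*ey),p[2]],60.2)
print((p[:2]-lane(0))@ey,(p[:2]-lane(0))@ex)
i=g["image"][120:250,180:330]
cv2.imwrite("pics/c4.png",cv2.resize(cv2.cvtColor(i,cv2.COLOR_RGB2BGR),(690,598),interpolation=cv2.INTER_CUBIC))
```

```text
[0.02478719 0.86912192 0.01049823] Flane -0.17264046732287222 Flat -5.500830205859591
t 6.65 p [0.5157 0.0142 0.1666] yang 60.21 w 0.014 F [-5.5 -0.6  6.2] q [ 0.54  0.17 -0.71  1.82  0.12  1.2   0.84]
-> d [ 0.113  0.165 -0.   ] r [-0.062 -0.08   0.001]
-0.03864941573090397 -0.003685215686494231
```

View pics/c4.png

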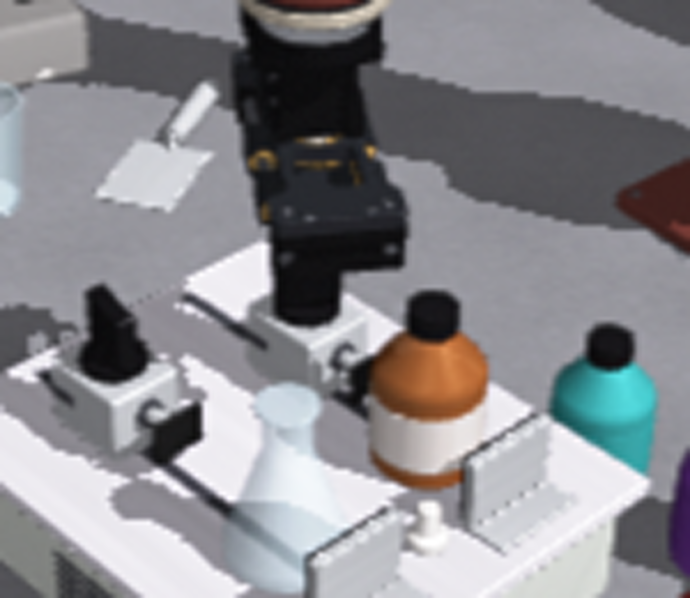

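The block slid freely with the knob and the bottle is still upright, so I advance slowly and watch the lane force.

Request:
arm_command:
  increments:
    - [0,[0.04,0.06,0],[0,0,0]]
    - [0,[0.08,0.115,0],[0,0,0]]
    - [0,[0.12,0.17,0],[0,0,0]]
    - [0,[0.155,0.225,0],[0,0,0]]
    - [0,[0.19,0.28,0],[0,0,0]]
    - [0,[0.225,0.33,0],[0,0,0]]
    - [0,[0.26,0.38,0],[0,0,0]]
    - [0,[0.295,0.43,0],[0,0,0]]
    - [0,[0.295,0.43,0],[0,0,0]]
    - [0,[0.295,0.43,0],[0,0,0]]

```text
t: 7.9
ee_pos: [0.5135, 0.0403, 0.1666]
tool_rot: [-0.805, -3.026, 0.007]
force: [-4.4, -1.0, 5.8]
gripper_width: 0.0139
```

```bash
cat > chk.py <<'E'
from h import *
from bench import *
g=get_image("side")
s=sense(); print("Flane",s["force"][:2]@ey,"Flat",s["force"][:2]@ex)
p=s["ee_pos"]; inc(s,[*(p[:2]+.01*ey),p[2]],60.2)
print("s,lat",(p[:2]-lane(0))@ey,(p[:2]-lane(0))@ex)
P=cloud(g); im=g["image"].astype(int)
m=(np.hypot(P[...,0]-.515,P[...,1]-.125)<.065)&(P[...,2]>.19)&(P[...,2]<.225)&(im.sum(-1)<200); Q=P[m][:,:2]-C
for e,n in((ey,"y"),(ex,"x")): v=Q@e; print("cap",n,v.min(),v.max(),v.mean(),len(v))
E
python3 chk.py
```

```text
Flane -1.8136541138488058 Flat -4.715955616078672
t 7.95 p [0.5135 0.0403 0.1667] yang 60.2 w 0.0141 F [-4.6 -2.2  5.7] q [ 0.5   0.17 -0.73  1.82  0.12  1.2   0.79]
-> d [ 0.113  0.165 -0.   ] r [-0.064 -0.081  0.   ]
s,lat -0.012535900570185303 -0.003745469665811031
cap y 0.0681214029005476 0.09656710079990326 0.08417966336711843 110
cap x -0.07185794036233509 -0.04211476790502589 -0.05443247871306585 110
```

Request:
arm_command:
  increments:
    - [0,[0.025,0.035,0],[0,0,0]]
    - [0,[0.05,0.07,0],[0,0,0]]
    - [0,[0.07,0.1,0],[0,0,0]]
    - [0,[0.07,0.1,0],[0,0,0]]
    - [0,[0.07,0.1,0],[0,0,0]]

```text
t: 8.57
ee_pos: [0.513, 0.0466, 0.1666]
tool_rot: [-0.805, -3.026, 0.006]
force: [-2.3, -1.7, 4.8]
gripper_width: 0.014
```

```bash
python3 chk.py
```

```text
Flane -1.0164847924382039 Flat -3.826079425158557
t 8.62 p [0.513  0.0466 0.1667] yang 60.21 w 0.0137 F [-3.7 -1.3  5.3] q [ 0.5   0.17 -0.73  1.82  0.12  1.2   0.78]
-> d [ 0.113  0.165 -0.   ] r [-0.062 -0.083  0.002]
s,lat -0.006172231541986545 -0.0037746373429943304
cap y 0.07285709868452503 0.10214527393896328 0.0904065733057625 111
cap x -0.0716307141828198 -0.04287611283254672 -0.0554129527803438 111
```

Request:
arm_command:
  increments:
    - [0,[0.015,0.025,0],[0,0,0]]
    - [0,[0.034,0.05,0],[0,0,0]]
    - [0,[0.034,0.05,0],[0,0,0]]
    - [0,[0.034,0.05,0],[0,0,0]]

```text
t: 9.12
ee_pos: [0.5127, 0.0492, 0.1666]
tool_rot: [-0.805, -3.026, 0.007]
force: [-3.1, -3.7, 4.8]
gripper_width: 0.0137
```

```bash
python3 chk.py
```

```text
Flane -3.2960714683378587 Flat -3.39017457839294
t 9.18 p [0.5127 0.0492 0.1666] yang 60.19 w 0.0135 F [-3.1 -3.6  5.2] q [ 0.49  0.17 -0.73  1.82  0.12  1.2   0.77]
-> d [ 0.113  0.165 -0.   ] r [-0.066 -0.081 -0.002]
s,lat -0.003550027893451501 -0.0037906660606404933
cap y 0.07132892668082463 0.10238979056375544 0.09009602629780325 112
cap x -0.0715432716005811 -0.04319868482428991 -0.05556691421437799 112
```

The bottle is home: the cap stopped moving and the lane force is rising. I press about 3.5 mm further.

Request:
arm_command:
  increments:
    - [0,[0.02,0.03,0],[0,0,0]]
    - [0,[0.042,0.06,0],[0,0,0]]
    - [0,[0.042,0.062,0],[0,0,0]]
    - [0,[0.042,0.062,0],[0,0,0]]
    - [0,[0.042,0.062,0],[0,0,0]]

```text
t: 9.8
ee_pos: [0.5125, 0.052, 0.1666]
tool_rot: [-0.807, -3.026, 0.009]
force: [-3.8, -6.1, 4.9]
gripper_width: 0.0139
```

```bash
python3 chk.py; python3 -c "
from bench import *
import numpy as np
print(np.array([sense()['force'] for _ in range(3)]))"
```

```text
Flane -4.960912531798008 Flat -5.103073187150402
t 9.85 p [0.5125 0.052  0.1666] yang 60.15 w 0.0134 F [-4.7 -5.4  6.4] q [ 0.49  0.17 -0.74  1.82  0.12  1.2   0.76]
-> d [ 0.114  0.165 -0.   ] r [-0.075 -0.077 -0.009]
s,lat -0.0007402455464738247 -0.00379039056506349
cap y 0.07335861460684981 0.10195523845165175 0.0902493602715849 112
cap x -0.0723010337345597 -0.04375304027899226 -0.05539158717197144 112
[[-4.67661538 -5.36481851  6.40579235]
 [-4.67661538 -5.36481851  6.40579235]
 [-4.67661538 -5.36481851  6.40579235]]
```

Face estimate is about 5.5 mm from both force and travel. Now I tighten clockwise along the arc around the knob's axis, which lies about 4.6 mm from the TCP along the bar.

Request:
arm_command:
  increments:
    - [0,[0.011,0.032,0],[0,0,1.3]]
    - [0,[0.009,0.045,0],[0,0,2.6]]
    - [0,[0.004,0.057,0],[0,0,3.9]]
    - [0,[-0.001,0.068,0],[0,0,5.2]]
    - [0,[-0.008,0.078,0],[0,0,6.5]]
    - [0,[-0.017,0.087,0],[0,0,7.8]]
    - [0,[-0.027,0.095,0],[0,0,9.1]]
    - [0,[-0.037,0.102,0],[0,0,10.4]]
    - [0,[-0.049,0.107,0],[0,0,11.7]]
    - [0,[-0.061,0.11,0],[0,0,13]]

```text
t: 11.1
ee_pos: [0.5184, 0.0543, 0.1667]
tool_rot: [-2.542, -1.842, 0.016]
force: [-2.2, -5.3, 4.4]
gripper_width: 0.0136
```

Request:
arm_command:
  increments:
    - [0,[0,0,0],[0,0,0.2]]
    - [0,[0,0,0],[0,0,0.2]]

```text
t: 11.35
ee_pos: [0.5186, 0.0542, 0.1667]
tool_rot: [-2.56, -1.818, 0.016]
force: [-1.5, -4.0, 3.8]
gripper_width: 0.0138
```

```bash
python3 chk.py; python3 -c "
from bench import *
print(sense()['ft_torque'])"
```

```text
Flane -3.813947323396601 Flat -2.0791217025427473
t 11.4 p [0.5186 0.0542 0.1667] yang -19.24 w 0.0136 F [-1.8 -4.   3.3] q [ 0.36  0.17 -0.6   1.82  0.1   1.2  -0.61]
-> d [ 0.183 -0.081 -0.001] r [-1.070e-01  5.000e-03 -1.324e+01]
s,lat 0.0009284314236086425 0.002444957252545531
cap y 0.007396077887231784 0.10315767643917902 0.06085504539157553 184
cap x -0.07288692671969312 -0.03726284700038628 -0.057626279608393775 184
[-0.79207175  0.08120051  0.07419288]
```

The bar is at 70.8°, so the knob is at about 1.99 rad, and at least 1.73 rad even on the pessimistic starting angle. I nudge to the stop, release and lift straight up.

Request:
arm_command:
  increments:
    - [0,[0,0,0],[0,0,0.5]]
    - [0,[0,0,0],[0,0,0.5]]
    - [0,[0,0,0],[0,0,0.1]]
    - [50,[0,0,0],[0,0,0.1]]
    - [50,[0,0,0],[0,0,0.1]]
    - [50,[0,0,0],[0,0,0.1]]
    - [50,[0,0,0],[0,0,0.1]]
    - [50,[0,0,-0.5],[0,0,0]]
    - [50,[0,0,-1.2],[0,0,0]]
    - [50,[0,0,-2],[0,0,0]]

```text
t: 12.65
ee_pos: [0.5192, 0.0546, 0.2674]
tool_rot: [-2.559, -1.817, 0.017]
force: [1.2, 0.2, 0.4]
gripper_width: 0.0432
```

Request:
arm_command:
  increments:
    - [50,[0,0,-0.8],[0,0,0]]
    - [50,[0,0,-1.6],[0,0,0]]
    - [50,[0,0,-1.6],[0,0,0]]
    - [50,[0,0,-1.6],[0,0,0]]

```text
t: 13.15
ee_pos: [0.5198, 0.0549, 0.3467]
tool_rot: [-2.559, -1.817, 0.018]
force: [0.2, -0.7, -0.8]
gripper_width: 0.0435
```

```bash
python3 chk.py
python3 - <<'E'
from h import *
from bench import *
g=get_image("side"); P=cloud(g); im=g["image"].astype(int)
m=(np.hypot(P[...,0]-.516,P[...,1]-.051)<.05)&(P[...,2]>.172)&(P[...,2]<.205)&(im.sum(-1)<170)
n,l,st,_=cv2.connectedComponentsWithStats(m.astype(np.uint8)); k=1+np.argmax(st[1:,4]); Q=P[l==k]
r=cv2.minAreaRect((Q[:,:2]*1000).astype(np.float32)); c=np.array(r[0])/1000-C
print(len(Q),r,"knob s",c@ey,"lat",c@ex)
i=g["image"][120:250,180:330]
cv2.imwrite("pics/c5.png",cv2.resize(cv2.cvtColor(i,cv2.COLOR_RGB2BGR),(690,598),interpolation=cv2.INTER_CUBIC))
E
```

```text
Flane 0.24941003145860471 Flat -0.3053996633530815
t 13.2 p [0.5196 0.0548 0.3462] yang -19.24 w 0.0433 F [-0.3  0.2  0.2] q [ 0.37  0.08 -0.6   1.53  0.05  1.56 -0.56]
-> d [ 0.183 -0.081 -0.001] r [-1.3100e-01 -4.0000e-03 -1.3239e+01]
s,lat 0.001493515495282909 0.003522905155924184
cap y 0.007071997525191781 0.1020336282499941 0.0818015995716891 127
cap x -0.07118998755702811 -0.043010263376853826 -0.054915241960303986 127
87 ((520.1835327148438, 54.937660217285156), (38.52859878540039, 14.35863208770752), 73.55865478515625) knob s 0.001550734101217195 lat -0.05587889734852535
```

View pics/c5.png

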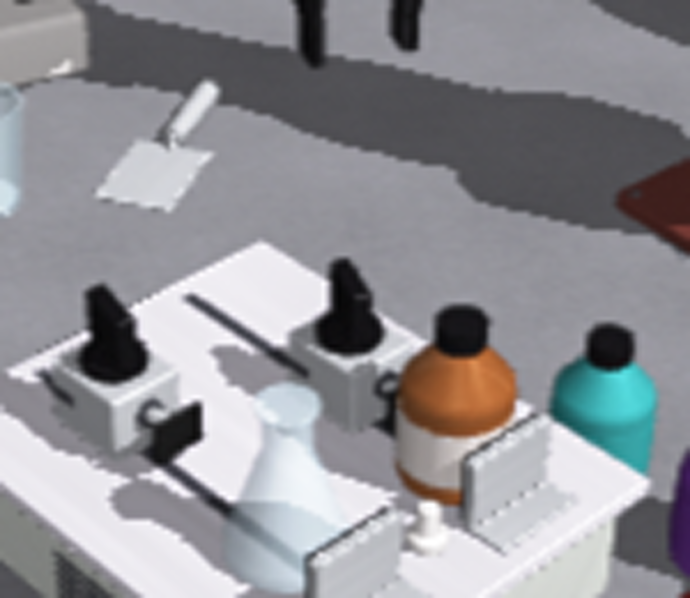

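The side view shows the bottle upright against its fence with the block behind it. The knob bar lies nearly along the lane, at about 1.94 rad. The flask and stopper are undisturbed and the gripper is clear, so I hand in.

```bash
python3 -c "
from bench import *
print(finish_job())"
```

```text
the job is handed in; nothing more can be done
None
```

I clamped the amber bottle in the near lane and handed the job in at about 13.3 s of the 40 s; no verdict came back.

- **Loosening:** I gripped the near knob and turned it about 66° loose. That left a side load of about 24 N, because the grip was about 4.6 mm off the knob's axis. I relaxed it before sliding.
- **Sliding:** The block moved about 109 mm. The bottle moved about 21 mm with it, then stopped against the fence. I pressed on to about 5 mm of face travel, with about 5 N of lane force.
- **Tightening:** I turned the knob clockwise about its own axis, released it and lifted the gripper straight up.

**Last checks:**
- **Knob:** the camera puts the bar at about 1.94 rad, and the gripper angle says 1.99 rad. Even with the lowest starting angle it is at least 1.73 rad. I felt no clear stop torque, so I can't confirm it is hard against the stop.
- **Rubber face:** travel since the bottle reached the fence gives about 5.3 mm. Force gives 3.6 to 5.3 mm, depending on sliding friction. I did not measure it directly after release.
- **Bottle:** it stood upright in the last picture. The final cap-position average was spoilt by knob points, but the far edge of the cap read the same as before tightening.
- **Surroundings:** the far block, its knob, the flask and the stopper on the deck look unchanged. I did not re-measure the things on the bench, but the arm went nowhere near them at low height. The tool force read about zero with the gripper raised clear.

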